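# Find the lifted spot of a diorama base with an indicator and weigh it down

## Task

The freshly glued ground sheet of the diorama base has lifted at one of the five pencilled crosses. Take the indicator from its wooden rest and touch its tip down on every cross in turn, working outward from the house, so that the plunger goes in a few millimetres but never to the end of its travel, to find which one stands highest; then stand the indicator back home in its rest and set the steel weight down gently, upright and centred, on the highest cross. Leave the model scenery and everything else on the bench alone.

Things in the scene. Friction and masses are not known exactly. Their poses are not given: they have to be found in the camera images.
- board: Diorama base board, fixed on the bench: 200 mm (its x) by 330 mm (y), top face (pale ground sheet) 30 mm above the bench. Origin at the centre of its underside, z up. A model farmhouse stands on its -y end; the rest is an open courtyard with five pencilled crosses.
- model: Delicate scenery on the board, in its frame (mm; z over bench): house roof 180 (x) by 97 (y) centred at (0,-118), eaves z 105 at y -70, ridge along x z 155, chimney (45,-136) to z 166; well radius 11 at (61,52) to z 62; wood stack 30 by 18 at (-61,14) to z 48; driftwood stump radius 15 at (80,149) to z 125, its root, radius 6, lying along the face to (45,154).
- p1 (a point): The first (nearest the house) pencilled cross counted outward from the house, at board (-61, -24) mm, given at the nominal face height, 30 mm above the bench. The sheet around it (flat to 26 mm radius, sloping out to 34 mm) lies 0 to 4 mm higher than that; how much is not told. One of the five crosses stands more than 2 mm above the other four, which lie within about 1 mm of each other.
- p2 (a point): The second pencilled cross counted outward from the house, at board (61, 14) mm, given at the nominal face height, 30 mm above the bench. The sheet around it (flat to 26 mm radius, sloping out to 34 mm) lies 0 to 4 mm higher than that; how much is not told. One of the five crosses stands more than 2 mm above the other four, which lie within about 1 mm of each other.
- p3 (a point): The third pencilled cross counted outward from the house, at board (-61, 52) mm, given at the nominal face height, 30 mm above the bench. The sheet around it (flat to 26 mm radius, sloping out to 34 mm) lies 0 to 4 mm higher than that; how much is not told. One of the five crosses stands more than 2 mm above the other four, which lie within about 1 mm of each other.
- p4 (a point): The fourth pencilled cross counted outward from the house, at board (61, 90) mm, given at the nominal face height, 30 mm above the bench. The sheet around it (flat to 26 mm radius, sloping out to 34 mm) lies 0 to 4 mm higher than that; how much is not told. One of the five crosses stands more than 2 mm above the other four, which lie within about 1 mm of each other.
- p5 (a point): The fifth (farthest from the house) pencilled cross counted outward from the house, at board (-61, 128) mm, given at the nominal face height, 30 mm above the bench. The sheet around it (flat to 26 mm radius, sloping out to 34 mm) lies 0 to 4 mm higher than that; how much is not told. One of the five crosses stands more than 2 mm above the other four, which lie within about 1 mm of each other.
- gauge_c (a point): Centre of the case of the digital plunger indicator (the probe): grey case 24 mm thick (x), 58 mm wide (y), 62 mm tall (z), plus a 12 mm cap; 0.17 kg. Screen to -x. Below it an 8 mm stem runs down 20 mm and a thin plunger 22 mm more: the tip is 73 mm below this centre when free. It starts upright in its wooden rest; pinch the case across its thickness.
- tip (a point): Ball tip of the indicator's plunger, its lowest point (ball 6 mm across, 73 mm below the case centre when the plunger is free).
- plunger (a joint): Travel of the spring plunger into the indicator (m): 0 = fully out, 0.012 = the end of its travel. Spring force about 0.6 N at the start, growing by 0.3 N per mm. This is the indicator's reading.
- rest_hole0 (a point): Mouth centre of the bore in the indicator's wooden rest block, with the block's axes. Block fixed, 60 mm (x) by 80 mm (y), 52 mm high; bore 17 mm square, 48 mm deep, in the middle of its top. At home the case stands flat on the block's top, its x and y along the block's, stem and plunger free in the bore, case centre 31 mm above this point.
- weight_c (a point): Centre (35 mm up) of the steel glue weight: plain upright cylinder, 40 mm diameter, 70 mm tall, 0.5 to 0.75 kg, standing on the bench.
- glue: Bystander: white glue bottle, radius 24 mm, 150 mm tall. Origin at its underside, as for all bystanders.
- brushpot: Bystander: white pot of brushes, radius 35 mm, 225 mm tall over the brushes.
- jar_ochre: Bystander: small paint jar with a yellow cap, radius 22 mm, 45 mm tall, beside the indicator's rest.
- jar_red: Bystander: small paint jar with a red cap, radius 22 mm, 45 mm tall.
- sander: Bystander: cork sanding block 42 by 70 mm, 26 mm high, beside the weight.
- clamp: Bystander: small blue G-clamp lying flat, about 65 by 120 mm, 16 mm high.
- square: Bystander: small try square lying flat at one side, about 127 by 90 mm, 14 mm high.
- driver: Bystander: screwdriver lying flat at one side, 170 mm long, under 35 mm high.

How it is judged (in metres and radians):
On the way, in this order (a step that is already met when the one before it is completed fails the run):
1. the indicator's tip is touched down on cross 1, counted outward from the house, plunger pushed in at least 0.7 mm (horizontal distance between tip and p1 below 0.01 m and height (world z) of tip below 0.04 m and value of joint plunger above 0.0007 m), for 0.1 s.
2. the indicator's tip is touched down on cross 2, counted outward from the house, plunger pushed in at least 0.7 mm (horizontal distance between tip and p2 below 0.01 m and height (world z) of tip below 0.04 m and value of joint plunger above 0.0007 m), for 0.1 s.
3. the indicator's tip is touched down on cross 3, counted outward from the house, plunger pushed in at least 0.7 mm (horizontal distance between tip and p3 below 0.01 m and height (world z) of tip below 0.04 m and value of joint plunger above 0.0007 m), for 0.1 s.
4. the indicator's tip is touched down on cross 4, counted outward from the house, plunger pushed in at least 0.7 mm (horizontal distance between tip and p4 below 0.01 m and height (world z) of tip below 0.04 m and value of joint plunger above 0.0007 m), for 0.1 s.
5. the indicator's tip is touched down on cross 5, counted outward from the house, plunger pushed in at least 0.7 mm (horizontal distance between tip and p5 below 0.01 m and height (world z) of tip below 0.04 m and value of joint plunger above 0.0007 m), for 0.1 s.
At the end, for the whole second after the job is handed in: The steel weight stands upright (0.06 rad) and at rest on the patch of sheet that stands highest (lifted_patch, place not told), within 14 mm of its cross; the indicator stands upright (0.06 rad) and at rest in its rest, within 8 mm of the bore's centre and 4 mm of fully down (horizontal distance between weight_c and lifted_patch below 0.014 m and z of weight_c in the frame of lifted_patch between 0.034 and 0.043 m and angle between each of weight_c, gauge_c's own z axis and vertical below 0.06 rad and linear speed of each of weight, gauge below 0.02 m/s and horizontal distance between gauge_c and rest_hole0 below 0.008 m and z of gauge_c in the frame of rest_hole0 below 0.035 m); the robot touches nothing.
It fails at once if the model house, well, wood stack or driftwood is knocked (more than 3 N) (contact force between model and anything else above 3 N).
It fails at once if a bystander is shifted more than 15 mm (distance of any of glue, brushpot, jar_ochre, jar_red, sander, clamp, square, driver from where it was at the start of the episode above 0.015 m).
It fails at once if the plunger is driven to the end of its travel (past 11.5 mm) (value of joint plunger above 0.0115 m).
It fails at once if the indicator is tipped or dropped (leans more than 0.6 rad) (angle between gauge_c's own z axis and vertical above 0.6 rad).
It fails at once if the weight is dropped or slammed on to the lifted spot (faster than 0.3 m/s within the last 25 mm) (linear speed of weight above 0.3 m/s and horizontal distance between weight_c and lifted_patch below 0.04 m and z of weight_c in the frame of lifted_patch below 0.064 m).
It also fails if it takes over 72 s, if anything falls off the work surface, if the arm or the gripper's body presses on something with over 40 N, if the wrist force passes 120 N, or if a joint passes its speed limit or range.

## Robot

A 6-joint arm with a two-finger parallel gripper is mounted at the origin on the work surface. World frame = base frame: x ahead of the robot, y to its left, z up, the work surface at z = 0. Lengths are in mm, angles in rad, forces in N, time in s.
With the tool pointing down it reaches from about 275 to 1000 mm from the base axis. Payload 8.4 kg.
Tool frame: the origin (TCP) lies at the very end of the fingers, on their centre line; the grasp point (between the pads) lies 19 mm behind it; z points along the fingers, x is the direction in which the jaws open and shut, and the axes are right-handed (so a half turn about z gives the same grasp; the last joint's range is limited). The gripper opens to 85 mm and grips with 20 to 120 N. Pads are 22 mm wide; open, the fingers measure 114 mm over their backs; the gripper's body (76 mm by 85 mm) begins 54 mm behind the grasp point. The pads swing forward as they close: fully open they stand 13 mm farther back than shut.
Start: joints at [1.305, 0.353, 1.633, -0, 1.155, -0.002], TCP at [162.968, 603.382, 231.281] pointing down, gripper open.
Joint ranges: [-2.63, 2.63], [-0.92, 2.1], [0.06, 2.66], [-1.3, 4.44], [0, 2.69], [-3.02, 3.02]. Speed limits (rad/s): [2.22, 2.22, 2.79, 3.14, 3.14, 3.14].

## Interface

Orientations are given as [roll, pitch, yaw] about the fixed x, y, z axes, in that order (R = Rz(yaw) Ry(pitch) Rx(roll)).
In Python, from rig import r gives the robot as it stands. The module is installed in compiled form; this text tells all that it offers.
- The arm moves only by the tool apply_moves, never from a script. Its argument "targets" is a list that holds one entry, the list of rows, each a list of 7 numbers: the gripper's target within -1 to 1 (fully open at 1, half-way at 0, shut at -1), then the shift along the tool's x, y, z in cm, then the turn, a rotation vector about the tool's x, y, z in degrees. A call has 1 to 8 rows; each row is the pose to reach, as a shift and turn from the pose measured when the call began, along the tool's axes at that moment; what a row does not reach only later rows make up. A row lasts 1/10 s, in which the tool goes at most 50 mm and 8.59 degrees, less where a joint would pass 70% of its speed; a pose out of reach is approached as far as the arm can. A call with a gripper value outside its range is refused whole. The fingers move at their own pace and stop on an object; "newtons" is the grip in N (left out, the last holds). Time passes only in rows, so rows that repeat a pose let the fingers close. It gives the time, the measured TCP pose, the force and the opening at its end, in the units of the state.
- r.sense(): the state, without advancing time (a new reading comes with each control period).
- r.grab_frame(name): name is "side" or "top"; returns a dict with "pixels" (420x560x3 uint8, red, green, blue), "fov_y" (degrees; the focal length in pixels is half the picture's height over the tangent of half this angle, whatever the lens; pixels are square), "cx", "cy" (the principal point, pixels), "D" ([k1, k2, p1, p2, k3] as OpenCV has them; the pictures are not rectified), "R" (3x3) and "t" (3): a world point X has camera coordinates R X + t. Camera axes: x right, y down, z forward; pixel columns grow to the right and rows downward; lengths in mm; the calibration is good to about 2 mm. A picture is of the moment at which its call begins. There is no depth.
- r.sign_off(): hands the job in, once; it reports no verdict.
The state is a dict: "clock": time; "qpos": joint angles; "qvel": joint speeds; "joint_efforts": joint torques, N m; "eef_pos": TCP position; "tcp_rot": TCP orientation; "contact_force": force on the tool from outside, world axes, zero at the start; "wrist_torque": the same for the moment, N m; "opening": opening from 0.0 (shut) to 1.0 (fully open).
Only numpy, scipy, OpenCV 4.12 (cv2) and the standard library are available. Lean on these libraries where they do the work, as an engineer would, in place of code of your own. Each camera call takes 0.05 s, during which the arm holds its last target. There are 200 camera calls.

## Working session

There is one attempt and no reset: what is moved stays moved. The work goes in short steps, Python scripts to look and compute and a tool call to move; the robot and the scene stay as the last step left them, time stands still between calls to the robot, and variables do not carry over. Pictures are saved under pics/ and viewed, about 8 in all and at most 12, crops included, and the job is handed in when it is done.

Besides the shell and the picture viewer there is one more tool, called after "Emit:" in YAML: its name, and indented under it one key for each argument. apply_moves: Moves the arm, as the interface text tells. Its arguments: {"type":"object","properties":{"targets":{"type":"array"},"newtons":{"type":"number"}},"required":["targets"]}

```bash
mkdir -p pics
cat > h.py <<'E'
import numpy as np, cv2, json
from rig import r
def K(f):
    h=f["pixels"].shape[0]; fl=h/2/np.tan(np.radians(f["fov_y"])/2)
    return np.array([[fl,0,f["cx"]],[0,fl,f["cy"]],[0,0,1.]])
def grab(n,save=None):
    f=r.grab_frame(n); f["R"]=np.array(f["R"],float).reshape(3,3); f["t"]=np.array(f["t"],float); f["D"]=np.array(f["D"],float); f["n"]=n
    f["pixels"]=np.array(f["pixels"],np.uint8)
    if save: cv2.imwrite(f"pics/{save}.png",f["pixels"][:,:,::-1])
    return f
def ray(f,uv):
    p=cv2.undistortPoints(np.array(uv,float).reshape(-1,1,2),K(f),f["D"],None,None,None).reshape(-1,2)
    d=np.c_[p,np.ones(len(p))]@f["R"]; c=-f["R"].T@f["t"]
    return c,d
def plane(f,uv,z):
    c,d=ray(f,uv); return c+d*((z-c[2])/d[:,2])[:,None]
def proj(f,X):
    return cv2.projectPoints(np.array(X,float).reshape(-1,1,3),cv2.Rodrigues(f["R"])[0],f["t"],K(f),f["D"])[0].reshape(-1,2)
def tri(fa,a,fb,b):
    ca,da=ray(fa,a);cb,db=ray(fb,b);da=da[0]/np.linalg.norm(da);db=db[0]/np.linalg.norm(db)
    s=np.linalg.lstsq(np.c_[da,-db],cb-ca,rcond=None)[0]
    A=ca+da*s[0];B=cb+db*s[1];return (A+B)/2,np.linalg.norm(A-B)
E
python3 - <<'E'
from h import *
a=grab("top","top0");b=grab("side","side0")
for f in(a,b): print(f["fov_y"],f["cx"],f["cy"],f["D"],-f["R"].T@f["t"])
print(r.sense())
E
```

```text
48.88172120833281 279.0459841600996 210.50710749274003 [-0.03317819  0.          0.          0.          0.        ] [ 289.9720849   -10.26117607 1384.87456433]
50.60225603681802 283.9331198941735 210.6611305240903 [0.04821575 0.         0.         0.         0.        ] [159.03826217 768.28577025 910.32090369]
{'clock': 0.1, 'qpos': array([ 1.30461108e+00,  3.53593921e-01,  1.63408151e+00,  2.71573669e-05,
        1.15522365e+00, -2.42211221e-03]), 'qvel': array([-0.00034163, -0.00217297, -0.00178141, -0.00047607,  0.00090592,
       -0.00128641]), 'joint_efforts': array([-3.17028216e-04, -6.06360340e+01, -3.42819178e+01,  7.45340941e-06,
        3.94377188e-03,  2.21681029e-05]), 'eef_pos': array([162.83399871, 602.94980886, 230.61807067]), 'tcp_rot': array([-3.14156466e+00,  1.30637049e-03,  1.30702223e+00]), 'contact_force': array([ 0.05697468,  0.82185722, -0.74406789]), 'wrist_torque': array([-0.05960401, -0.00219015,  0.02468869]), 'opening': 0.9999206512020603}
```

View pics/top0.png

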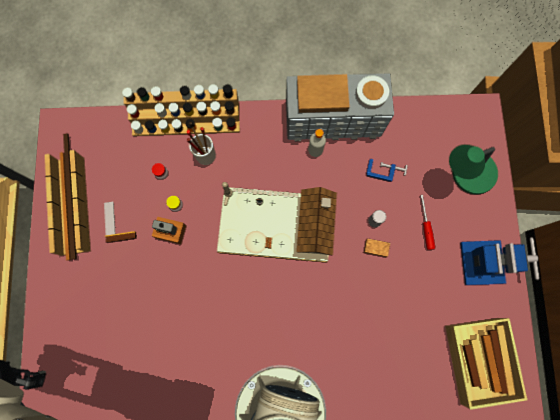

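View pics/side0.png

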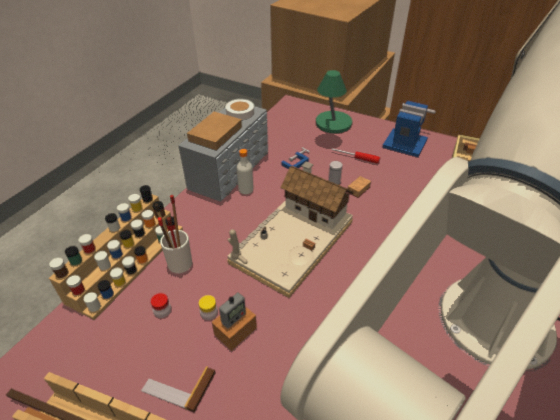

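The top view has robot at the bottom (+x up, +y left): board at about (275,225), rest and indicator at (168,230), weight at (378,217). The side view shows the indicator at (233,315) and the weight at (335,172). I'll zoom in and measure next.

Run:
```python
from h import *
a=grab("top");b=grab("side")
A=a["pixels"][:,:,::-1];B=b["pixels"][:,:,::-1]
z=lambda im,x,y,w,h,s:cv2.resize(im[y:y+h,x:x+w],None,fx=s,fy=s,interpolation=cv2.INTER_CUBIC)
c=np.zeros((600,800,3),np.uint8)
def put(im,x,y): c[y:y+im.shape[0],x:x+im.shape[1]]=im
put(z(A,212,180,130,86,4),0,0)      #520x344
put(z(A,145,210,46,40,6),522,0)     #276x240
put(z(A,362,206,32,24,8),0,346)     #256x192
put(z(B,208,288,56,62,4),522,242)   #224x248
put(z(B,225,190,65,60,4),260,346)  #260x240
put(z(B,322,155,30,35,4),0,540-0) if 0 else None
cv2.imwrite("pics/crops.png",c)
# masks
hsv=cv2.cvtColor(A,cv2.COLOR_BGR2HSV)
m=((hsv[...,1]<70)&(hsv[...,2]>190)).astype(np.uint8)
n,l,s,ce=cv2.connectedComponentsWithStats(m)
for i in range(1,n):
    x,y,w,h,ar=s[i]
    if ar>60 and 150<x<400 and 150<y<260: print(s[i],ce[i],plane(a,[ce[i]],30)[0])
```

```text
[ 217  188   84   70 4441] [258.52037829 222.96284621] [540.08220774  44.27318352  30.        ]
[374 211  12  11 106] [379.0754717 215.9245283] [ 548.4486169 -316.8141821   30.       ]
```

View pics/crops.png

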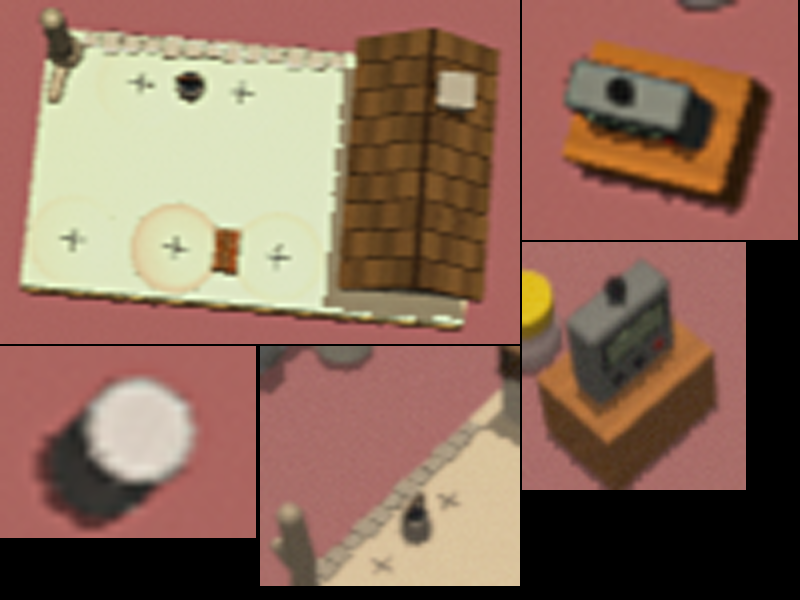

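Crosses are visible in the top crop at p1 (278,256), p2 (241,92), p3 (176,246), p4 (141,83) and p5 (73,239). The rest's top corners are (597,42), (757,77), (720,192) and (562,155), the cap is at (621,92), and the weight's top is at (139,430).

Run:
```python
from h import *
a=grab("top")
un=lambda P,s,ox,oy,X,Y:[((u-X+.5)/s-.5+ox,(v-Y+.5)/s-.5+oy) for u,v in P]
C=np.array(un([(278,256),(241,92),(176,246),(141,83),(73,239)],4,212,180,0,0))
W=plane(a,C,31.5)[:,:2]
L=np.array([(-61,-24),(61,14),(-61,52),(61,90),(-61,128)],float)
def rigid(L,W):
    l=L-L.mean(0);w=W-W.mean(0);th=np.arctan2((l[:,0]*w[:,1]-l[:,1]*w[:,0]).sum(),(l*w).sum())
    R=np.array([[np.cos(th),-np.sin(th)],[np.sin(th),np.cos(th)]]);return th,R,W.mean(0)-R@L.mean(0)
th,R,t=rigid(L,W);print("board",th,t);P=L@R.T+t;print(P.round(1));print("res",(W-P).round(1))
c=np.array(un([(597,42),(757,77),(720,192),(562,155)],6,145,210,522,0))
Wr=plane(a,c,52)[:,:2];Lr=np.array([(30,40),(30,-40),(-30,-40),(-30,40)],float)
t2,R2,o=rigid(Lr,Wr);print("rest",t2,o,(Wr-Lr@R2.T-o).round(1))
print("cap",plane(a,un([(621,92)],6,145,210,522,0),126))
g=np.array(un([(574,62),(690,85),(683,122),(568,98)],6,145,210,522,0));G=plane(a,g,114)[:,:2];print("case",G.mean(0),rigid(np.array([(12,29),(12,-29),(-12,-29),(-12,29)],float),G)[0])
print("weight",plane(a,un([(139,430)],8,362,206,0,346),70))
for n,uv,z in(("ochre",(173,203),45),("sander",(377,247),26),("clamp",(383,170),10),("glue",(317,138),120),("square",(130,237),14)):print(n,plane(a,[uv],z)[0].round())
s=r.sense();print(s["tcp_rot"],s["eef_pos"])
```

```text
board -0.12079548831762023 [538.88307712  -4.39299551]
[[475.4 -20.9]
 [601.1   2.2]
 [484.6  54.6]
 [610.3  77.6]
 [493.8 130. ]]
res [[ 0.1  0.1]
 [-0.7  0.3]
 [ 1.  -0.4]
 [-0.2 -0.2]
 [-0.2  0.2]]
rest -0.27009670003333763 [527.71952471 310.85423524] [[-1.5  0.5]
 [-0.5 -1.4]
 [ 1.2  0.3]
 [ 0.7  0.6]]
cap [[526.50865501 310.76646306 126.        ]]
case [528.77264545 310.23522726] -0.2274172724709614
weight [[ 540.42451443 -307.32946191   70.        ]]
ochre [607. 297.  45.]
sander [ 456. -304.   26.]
clamp [ 697. -345.   10.]
glue [ 767. -135.  120.]
square [514. 433.  14.]
[3.14157749e+00 7.07873596e-04 1.30705614e+00] [162.8995867  603.16478689 230.91135291]
```

```bash
cat >> h.py <<'E'
from scipy.spatial.transform import Rotation as Ro
def go(x,y,z,yaw):
    s=r.sense(); R=Ro.from_euler("xyz",s["tcp_rot"]); T=Ro.from_euler("xyz",[np.pi,0,yaw])
    d=R.inv().apply(np.array([x,y,z])-s["eef_pos"])/10
    print("clk",s["clock"],"F",s["contact_force"].round(2),"op",round(s["opening"],3),"pos",s["eef_pos"].round(1),"rot",s["tcp_rot"].round(3))
    print("shift cm",d.round(2),"turn",np.degrees((R.inv()*T).as_rotvec()).round(2))
E
python3 -c "
from h import *
go(527.5,310.6,231,-.26)"
```

```text
clk 0.25 F [-0.31  0.44 -0.34] op 1.003 pos [162.9 603.2 230.9] rot [3.142e+00 1.000e-03 1.307e+00]
shift cm [-1.874e+01  4.283e+01  1.000e-02] turn [3.000e-02 3.000e-02 8.979e+01]
```

Emit:
apply_moves:
  targets:
    - [[1,-18.7,42.8,0,0,0,89.8],[1,-18.7,42.8,0,0,0,89.8],[1,-18.7,42.8,0,0,0,89.8],[1,-18.7,42.8,0,0,0,89.8],[1,-18.7,42.8,0,0,0,89.8],[1,-18.7,42.8,0,0,0,89.8],[1,-18.7,42.8,0,0,0,89.8],[1,-18.7,42.8,0,0,0,89.8]]

```text
clock: 1.05
eef_pos: [476.3, 351.5, 231.2]
tcp_rot: [3.141, -0.0, 0.101]
contact_force: [1.1, 0.5, -0.7]
opening: 1.005
```

```bash
python3 -c "
from h import *
go(527.5,310.6,160,-.26)"
```

```text
clk 1.05 F [ 1.06  0.49 -0.7 ] op 1.005 pos [476.3 351.5 231.2] rot [ 3.141 -0.     0.101]
shift cm [4.68 4.59 7.12] turn [ 2.000e-02 -1.000e-02  2.067e+01]
```

Emit:
apply_moves:
  targets:
    - [[1,4.68,4.59,2,0,0,20.7],[1,4.68,4.59,4,0,0,20.7],[1,4.68,4.59,7.1,0,0,20.7],[1,4.68,4.59,7.1,0,0,20.7],[1,4.68,4.59,7.1,0,0,20.7]]

```text
clock: 1.55
eef_pos: [527.1, 310.5, 160.3]
tcp_rot: [3.14, 0.001, -0.258]
contact_force: [0.2, 0.1, 1.0]
opening: 1.002
```

Run:
```python
from h import *
b=grab("side");a=grab("top")
z=lambda im,x,y,w,h,s:cv2.resize(im[y:y+h,x:x+w,::-1],None,fx=s,fy=s,interpolation=cv2.INTER_CUBIC)
c=np.hstack([z(b["pixels"],190,230,95,125,4),z(a["pixels"],130,170,95,125,4)])
cv2.imwrite("pics/pre.png",c)
go(527.5,310.6,72,-.26)
```

```text
clk 1.65 F [0.71 0.86 0.32] op 1.001 pos [528.  311.5 161.9] rot [-3.14e+00 -2.00e-03 -2.58e-01]
shift cm [-0.04  0.11  8.99] turn [-0.07 -0.09  0.12]
```

View pics/pre.png

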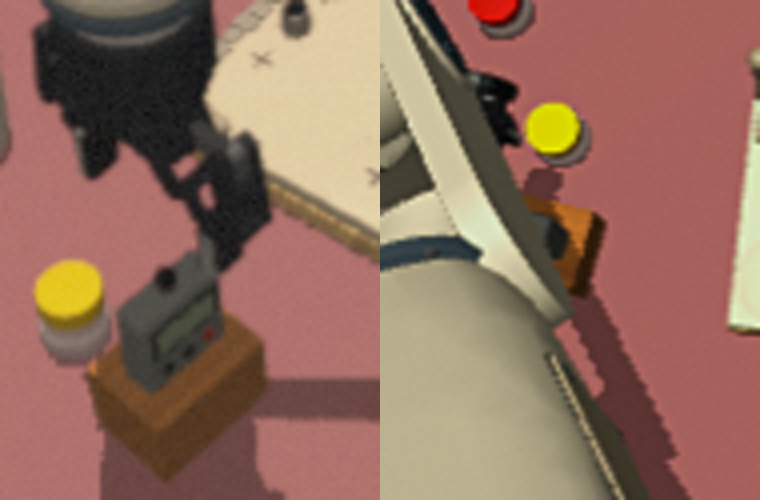

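The side crop shows the fingers straddling the indicator, cap at (168,278) between tips (95,175) and (225,260). Descending.

Emit:
apply_moves:
  targets:
    - [[1,0,0.05,3,0,0,0],[1,0,0.05,6,0,0,0],[1,0,0.05,8.5,0,0,0],[1,0,0.05,8.9,0,0,0],[-0.1,0,0.05,8.9,0,0,0],[-0.3,0,0.05,8.9,0,0,0],[-0.5,0,0.05,8.9,0,0,0],[-0.8,0,0.05,8.9,0,0,0]]
  newtons: 30

```text
clock: 2.45
eef_pos: [528.7, 311.5, 74.2]
tcp_rot: [-3.139, -0.003, -0.258]
contact_force: [-0.8, 0.1, 1.5]
opening: 0.33
```

Emit:
apply_moves:
  targets:
    - [[-1,0,0,0,0,0,0],[-1,0,0,0,0,0,0],[-1,0,0,0,0,0,0]]
  newtons: 40

```text
clock: 2.75
eef_pos: [528.6, 311.5, 74.2]
tcp_rot: [-3.139, -0.003, -0.258]
contact_force: [0.0, 0.1, 0.6]
opening: 0.273
```

```bash
python3 -c "
from h import *
go(527.5,310.6,72,-.26)
go(527.5,310.6,72,-.26)"
```

```text
clk 2.75 F [0.01 0.09 0.64] op 0.273 pos [528.6 311.5  74.2] rot [-3.139e+00 -3.000e-03 -2.580e-01]
shift cm [-0.09  0.11  0.22] turn [-0.15 -0.17  0.12]
clk 2.75 F [0.01 0.09 0.64] op 0.273 pos [528.6 311.5  74.2] rot [-3.139e+00 -3.000e-03 -2.580e-01]
shift cm [-0.09  0.11  0.22] turn [-0.15 -0.17  0.12]
```

Emit:
apply_moves:
  targets:
    - [[-1,0,0,-2,0,0,0],[-1,0,0,-5,0,0,0],[-1,0,0,-8.6,0,0,0],[-1,0,0,-8.6,0,0,0]]
  newtons: 40

```text
clock: 3.15
eef_pos: [530.9, 312.8, 164.9]
tcp_rot: [-3.134, -0.008, -0.258]
contact_force: [0.7, -0.0, -0.6]
opening: 0.272
```

Run:
```python
from h import *
b=grab("side","lift")
cv2.imwrite("pics/lift.png",cv2.resize(b["pixels"][200:360,170:300,::-1],None,fx=4,fy=4,interpolation=cv2.INTER_CUBIC)[:600])
go(475.4,-20.9,160,-.258)
```

```text
clk 3.2 F [-0.83  0.39 -2.84] op 0.274 pos [529.8 312.1 162.5] rot [-3.136 -0.006 -0.258]
shift cm [ 3.23 33.59  0.08] turn [-0.33 -0.36  0.01]
```

View pics/lift.png

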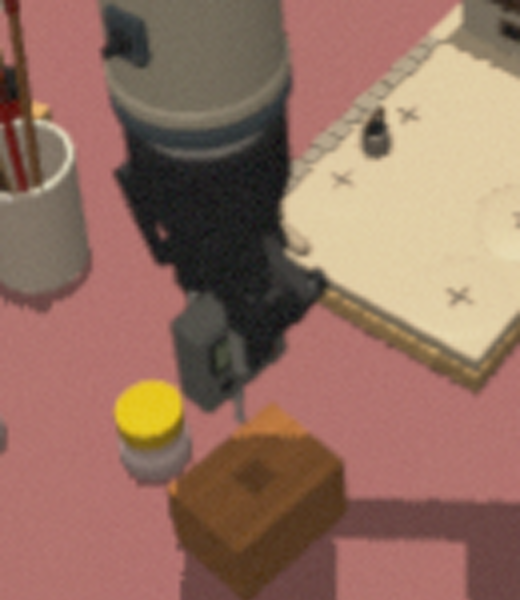

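The indicator is held upright and clear of the rest, its tip at about (240,415) in the crop and the bore visible at (255,475). On to cross 1.

Emit:
apply_moves:
  targets:
    - [[-1,3.23,33.6,0,-0.3,-0.3,0],[-1,3.23,33.6,0,-0.3,-0.3,0],[-1,3.23,33.6,0,-0.3,-0.3,0],[-1,3.23,33.6,0,-0.3,-0.3,0],[-1,3.23,33.6,0,-0.3,-0.3,0],[-1,3.23,33.6,0,-0.3,-0.3,0],[-1,3.23,33.6,0,-0.3,-0.3,0],[-1,3.23,33.6,0,-0.3,-0.3,0]]

```text
clock: 4.0
eef_pos: [473.3, -24.5, 159.5]
tcp_rot: [3.141, 0.001, -0.262]
contact_force: [0.1, 1.0, -1.7]
opening: 0.279
```

```bash
cat >> h.py <<'E'
def avg(n=10):
    F=[];Z=[]
    for i in range(n):
        r.grab_frame("side"); s=r.sense(); F.append(s["contact_force"]);Z.append(s["eef_pos"])
    F=np.array(F);Z=np.array(Z);print("Fmean",F.mean(0).round(2),"std",F.std(0).round(2),"pos",Z.mean(0).round(2),"std",Z.std(0).round(2))
E
python3 -c "
from h import *
avg(8);go(475.4,-20.9,110,-.258)"
```

```text
Fmean [ 0.4   0.06 -1.43] std [0.6  0.39 0.59] pos [474.95 -20.73 160.15] std [0.46 0.95 0.31]
clk 4.4 F [ 0.61  0.35 -1.29] op 0.274 pos [475.4 -20.1 160.6] rot [-3.141e+00 -1.000e-03 -2.560e-01]
shift cm [0.02 0.08 5.06] turn [-0.03 -0.04  0.1 ]
```

Emit:
apply_moves:
  targets:
    - [[-1,0,0.05,3,0,0,0],[-1,0,0.05,5.5,0,0,0],[-1,0,0.05,6.3,0,0,0],[-1,0,0.05,6.6,0,0,0],[-1,0,0.05,6.9,0,0,0],[-1,0,0.05,6.9,0,0,0],[-1,0,0.05,6.9,0,0,0],[-1,0,0.05,6.9,0,0,0]]

```text
clock: 5.2
eef_pos: [475.9, -20.5, 92.3]
tcp_rot: [-3.141, -0.002, -0.256]
contact_force: [-0.6, 0.9, -0.5]
opening: 0.274
```

```bash
python3 -c "
from h import *
avg(10);
b=grab('side')
cv2.imwrite('pics/p1.png',cv2.resize(b['pixels'][200:300,220:360,::-1],None,fx=5,fy=5,interpolation=cv2.INTER_CUBIC))
avg(10);go(475.4,-20.9,91,-.258)"
```

```text
Fmean [0.58 0.31 0.16] std [0.48 0.56 0.69] pos [475.71 -20.56  91.86] std [0.11 0.02 0.18]
Fmean [0.79 0.1  0.34] std [0.4  0.53 0.33] pos [475.35 -20.56  91.57] std [0.04 0.02 0.02]
clk 6.25 F [ 0.59 -0.08  0.54] op 0.277 pos [475.3 -20.6  91.6] rot [-3.141e+00 -1.000e-03 -2.560e-01]
shift cm [0.02 0.03 0.06] turn [-0.03 -0.04  0.1 ]
```

View pics/p1.png

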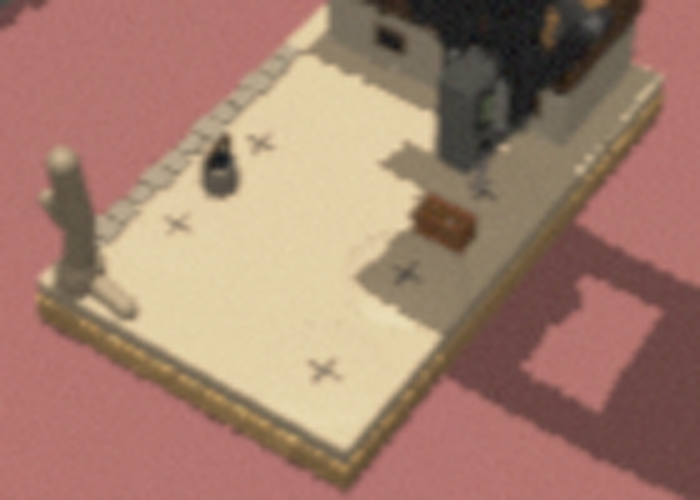

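Tip sits at cross 1 at about (485,190), with force up ~1.7 N from the air reading, so the plunger is ~3.7 mm in. Next, cross 2.

Emit:
apply_moves:
  targets:
    - [[-1,0,0,-3,0,0,0],[-1,0,0,-6,0,0,0],[-1,3.5,-1.7,-6,0,0,0],[-1,7.5,-3.6,-6,0,0,0],[-1,11.6,-5.4,-6,0,0,0],[-1,11.6,-5.4,-6,0,0,0],[-1,11.6,-5.4,-6,0,0,0],[-1,11.6,-5.4,-6,0,0,0]]

```text
clock: 7.05
eef_pos: [599.3, 2.2, 150.9]
tcp_rot: [3.141, 0.002, -0.256]
contact_force: [1.4, 0.6, -1.9]
opening: 0.277
```

```bash
python3 -c "
from h import *
avg(3);go(601.1,2.2,91.5,-.258)"
```

```text
Fmean [ 0.11 -0.04 -1.71] std [0.27 0.3  0.48] pos [599.71   2.09 151.41] std [0.21 0.01 0.19]
clk 7.2 F [ 0.41 -0.44 -2.05] op 0.278 pos [600.    2.1 151.6] rot [-3.141  0.    -0.256]
shift cm [ 0.11 -0.04  6.01] turn [-0.02  0.01  0.09]
```

Emit:
apply_moves:
  targets:
    - [[-1,0.1,0,3,0,0,0],[-1,0.1,0,5,0,0,0],[-1,0.1,0,5.5,0,0,0],[-1,0.1,0,5.8,0,0,0],[-1,0.1,0,6.0,0,0,0],[-1,0.1,0,6,0,0,0],[-1,0.1,0,6,0,0,0],[-1,0.1,0,6,0,0,0]]

```text
clock: 8.0
eef_pos: [601.4, 1.8, 92.3]
tcp_rot: [-3.141, -0.001, -0.256]
contact_force: [-0.4, -0.5, -1.2]
opening: 0.275
```

```bash
python3 -c "
from h import *
avg(20)"
```

```text
Fmean [ 0.45 -0.33 -0.33] std [0.53 0.47 0.58] pos [601.16   1.84  91.79] std [0.13 0.02 0.16]
```

Emit:
apply_moves:
  targets:
    - [[-1,0,0,-3,0,0,0],[-1,0,0,-6,0,0,0],[-1,-4,-0.7,-6,0,0,0],[-1,-8,-1.4,-6,0,0,0],[-1,-12.6,-2.1,-6,0,0,0],[-1,-12.6,-2.1,-6,0,0,0],[-1,-12.6,-2.1,-6,0,0,0],[-1,-12.6,-2.1,-6,0,0,0]]

```text
clock: 9.8
eef_pos: [485.3, 54.1, 152.0]
tcp_rot: [-3.141, -0.001, -0.256]
contact_force: [-0.0, 0.3, -2.6]
opening: 0.276
```

```bash
python3 -c "
from h import *
avg(3);go(484.6,54.6,91.5,-.258)"
```

```text
Fmean [ 0.2  -0.18 -2.16] std [0.53 0.54 0.55] pos [485.41  53.87 151.74] std [0.09 0.05 0.09]
clk 9.95 F [-0.02 -0.25 -2.02] op 0.274 pos [485.3  53.8 151.6] rot [-3.141 -0.    -0.257]
shift cm [-0.09 -0.06  6.01] turn [-0.02 -0.01  0.06]
```

Emit:
apply_moves:
  targets:
    - [[-1,-0.05,0,3,0,0,0],[-1,-0.05,0,5,0,0,0],[-1,-0.05,0,5.5,0,0,0],[-1,-0.05,0,5.8,0,0,0],[-1,-0.05,0,6.0,0,0,0],[-1,-0.05,0,6,0,0,0],[-1,-0.05,0,6,0,0,0],[-1,-0.05,0,6,0,0,0]]

```text
clock: 10.75
eef_pos: [485.4, 54.0, 92.3]
tcp_rot: [-3.141, -0.001, -0.257]
contact_force: [-1.0, -0.8, -0.2]
opening: 0.273
```

```bash
python3 -c "
from h import *
avg(20)"
```

```text
Fmean [ 0.94 -0.41  0.61] std [0.76 0.58 0.39] pos [485.12  54.02  91.81] std [0.15 0.01 0.16]
```

Emit:
apply_moves:
  targets:
    - [[-1,0,0,-3,0,0,0],[-1,0,0,-6,0,0,0],[-1,3.5,-1.7,-6,0,0,0],[-1,7.5,-3.6,-6,0,0,0],[-1,11.6,-5.4,-6,0,0,0],[-1,11.6,-5.4,-6,0,0,0],[-1,11.6,-5.4,-6,0,0,0],[-1,11.6,-5.4,-6,0,0,0]]

```text
clock: 12.55
eef_pos: [608.9, 76.5, 150.8]
tcp_rot: [3.141, 0.002, -0.257]
contact_force: [-0.4, -0.0, -0.8]
opening: 0.278
```

```bash
python3 -c "
from h import *
avg(4);go(610.3,77.6,91.5,-.258)"
```

```text
Fmean [-0.16 -0.04 -1.48] std [0.37 0.45 0.63] pos [609.46  76.54 151.54] std [0.32 0.03 0.26]
clk 12.75 F [-0.69  0.57 -2.21] op 0.273 pos [609.9  76.6 151.9] rot [-3.141  0.    -0.257]
shift cm [ 0.01 -0.11  6.04] turn [-0.02  0.01  0.05]
```

Emit:
apply_moves:
  targets:
    - [[-1,0,-0.1,3,0,0,0],[-1,0,-0.1,5,0,0,0],[-1,0,-0.1,5.5,0,0,0],[-1,0,-0.1,5.8,0,0,0],[-1,0,-0.1,6.0,0,0,0],[-1,0,-0.1,6,0,0,0],[-1,0,-0.1,6,0,0,0],[-1,0,-0.1,6,0,0,0]]

```text
clock: 13.55
eef_pos: [610.6, 77.6, 92.5]
tcp_rot: [-3.141, -0.001, -0.257]
contact_force: [-0.6, -0.9, -0.4]
opening: 0.282
```

```bash
python3 -c "
from h import *
avg(20)"
```

```text
Fmean [ 0.68 -0.08 -0.29] std [0.49 0.51 0.33] pos [610.36  77.59  91.99] std [0.16 0.01 0.18]
```

Emit:
apply_moves:
  targets:
    - [[-1,0,0,-3,0,0,0],[-1,0,0,-6,0,0,0],[-1,-4,-0.7,-6,0,0,0],[-1,-8,-1.4,-6,0,0,0],[-1,-12.6,-2.1,-6,0,0,0],[-1,-12.6,-2.1,-6,0,0,0],[-1,-12.6,-2.1,-6,0,0,0],[-1,-12.6,-2.1,-6,0,0,0]]

```text
clock: 15.35
eef_pos: [494.4, 129.9, 152.1]
tcp_rot: [-3.141, -0.001, -0.257]
contact_force: [-0.3, -0.1, -1.4]
opening: 0.282
```

```bash
python3 -c "
from h import *
avg(4);go(493.8,130,91.5,-.258)"
```

```text
Fmean [ 0.25 -0.33 -1.69] std [0.6  0.18 0.37] pos [494.49 129.67 151.87] std [0.1  0.07 0.09]
clk 15.55 F [-0.15 -0.06 -2.24] op 0.272 pos [494.3 129.6 151.8] rot [-3.141  0.    -0.258]
shift cm [-0.06 -0.02  6.03] turn [-0.02  0.01  0.01]
```

Emit:
apply_moves:
  targets:
    - [[-1,0,0,3,0,0,0],[-1,0,0,5,0,0,0],[-1,0,0,5.5,0,0,0],[-1,0,0,5.8,0,0,0],[-1,0,0,6.0,0,0,0],[-1,0,0,6,0,0,0],[-1,0,0,6,0,0,0],[-1,0,0,6,0,0,0]]

```text
clock: 16.35
eef_pos: [494.8, 129.7, 92.4]
tcp_rot: [-3.141, -0.001, -0.258]
contact_force: [-0.1, -1.2, -0.9]
opening: 0.28
```

```bash
python3 -c "
from h import *
avg(20);go(528.6,311.5,164,-.258)"
```

```text
Fmean [ 0.72 -0.25 -0.14] std [0.46 0.6  0.39] pos [494.52 129.68  91.89] std [0.16 0.03 0.17]
clk 17.35 F [ 1.18  0.21 -0.59] op 0.276 pos [494.3 129.6  91.7] rot [-3.141  0.    -0.258]
shift cm [ -1.32 -18.46  -7.22] turn [-0.02  0.01  0.01]
```

Force in contact minus air (about −1.6 N) gives p1 1.9, p2 1.3, p3 2.2, p4 1.3 and p5 1.5 N. Cross 3 reads highest, and it also has the clearest raised ring in the picture. p1 can't be 2 mm above p3 with these numbers. Returning the indicator.

Emit:
apply_moves:
  targets:
    - [[-1,0,0,-4,0,0,0],[-1,0,0,-7.2,0,0,0],[-1,-1.3,-5,-7.2,0,0,0],[-1,-1.3,-9.5,-7.2,0,0,0],[-1,-1.3,-14,-7.2,0,0,0],[-1,-1.3,-18.5,-7.2,0,0,0],[-1,-1.3,-18.5,-7.2,0,0,0],[-1,-1.3,-18.5,-7.2,0,0,0]]

```text
clock: 18.15
eef_pos: [528.2, 312.3, 163.0]
tcp_rot: [3.141, 0.001, -0.256]
contact_force: [0.3, 0.1, -1.5]
opening: 0.279
```

```bash
python3 -c "
from h import *
avg(4);go(528.6,311.5,74.5,-.258)"
```

```text
Fmean [-0.1  -0.08 -1.7 ] std [0.35 0.39 0.35] pos [528.19 310.81 163.31] std [0.19 0.32 0.22]
clk 18.35 F [ 0.41 -0.67 -1.65] op 0.279 pos [528.5 310.5 163.6] rot [ 3.141e+00  1.000e-03 -2.590e-01]
shift cm [-0.   -0.1   8.91] turn [ 0.03  0.05 -0.05]
```

Emit:
apply_moves:
  targets:
    - [[-1,0,-0.1,3,0,0,0],[-1,0,-0.1,5.5,0,0,0],[-1,0,-0.1,7.5,0,0,0],[-1,0,-0.1,8.3,0,0,0],[-1,0,-0.1,8.7,0,0,0],[-1,0,-0.1,8.9,0,0,0],[-1,0,-0.1,8.9,0,0,0],[-1,0,-0.1,8.9,0,0,0]]

```text
clock: 19.15
eef_pos: [529.2, 311.7, 75.5]
tcp_rot: [-3.141, -0.0, -0.259]
contact_force: [0.3, -0.3, -2.2]
opening: 0.278
```

```bash
python3 -c "
from h import *
avg(4);go(528.6,311.5,74.2,-.258)"
```

```text
Fmean [ 0.29  0.07 -1.31] std [0.37 0.38 0.4 ] pos [529.03 311.73  75.3 ] std [0.1  0.03 0.14]
clk 19.35 F [ 0.52  0.37 -1.93] op 0.279 pos [528.9 311.7  75.1] rot [-3.141  0.    -0.259]
shift cm [-0.02  0.03  0.09] turn [-0.01  0.01 -0.05]
```

Just above seated; lower 1 mm more, release slowly, then retreat.

Emit:
apply_moves:
  targets:
    - [[-1,0,0,0.1,0,0,0],[-1,0,0,0.1,0,0,0],[-0.3,0,0,0.1,0,0,0],[0,0,0,0.1,0,0,0],[0.5,0,0,0.1,0,0,0],[1,0,0,0.1,0,0,0],[1,0,0,0.1,0,0,0],[1,0,0,0.1,0,0,0]]

```text
clock: 20.15
eef_pos: [528.9, 311.7, 74.1]
tcp_rot: [-3.142, 0.0, -0.259]
contact_force: [0.4, -0.3, -1.0]
opening: 1.004
```

Emit:
apply_moves:
  targets:
    - [[1,0,0,0,0,0,0],[1,0,0,0,0,0,0],[1,0,0,-3,0,0,0],[1,0,0,-7,0,0,0],[1,0,0,-12,0,0,0],[1,0,0,-16,0,0,0],[1,0,0,-16,0,0,0]]

```text
clock: 20.85
eef_pos: [531.8, 313.3, 240.6]
tcp_rot: [-3.134, -0.007, -0.259]
contact_force: [0.7, 0.4, 0.0]
opening: 0.996
```

Run:
```python
from h import *
b=grab("side")
cv2.imwrite("pics/home.png",cv2.resize(b["pixels"][250:370,170:300,::-1],None,fx=4,fy=4,interpolation=cv2.INTER_CUBIC))
go(540.4,-307.3,235,-.12)
```

```text
clk 20.9 F [-0.18  0.08 -0.98] op 1.003 pos [530.5 312.6 237.5] rot [-3.137 -0.004 -0.259]
shift cm [1.682e+01 5.967e+01 5.000e-02] turn [-0.24 -0.25 -7.95]
```

View pics/home.png

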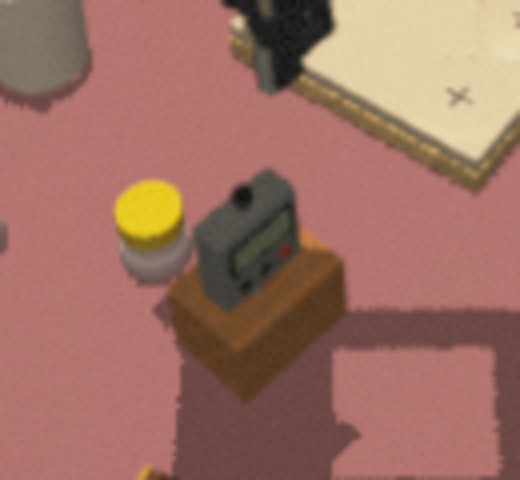

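The indicator stands fully down in its rest, case at (248,240) in the crop. On to the weight, passing high over the house.

Emit:
apply_moves:
  targets:
    - [[1,8.5,30,0,-0.2,-0.2,-4],[1,8.5,30,0,-0.2,-0.2,-4],[1,8.5,30,0,-0.2,-0.2,-4],[1,8.5,30,0,-0.2,-0.2,-4],[1,8.5,30,0,-0.2,-0.2,-4],[1,16.8,59.7,0,-0.2,-0.2,-8],[1,16.8,59.7,0,-0.2,-0.2,-8],[1,16.8,59.7,0,-0.2,-0.2,-8]]

```text
clock: 21.7
eef_pos: [535.6, -90.1, 234.4]
tcp_rot: [-3.141, 0.001, -0.119]
contact_force: [0.0, 1.1, 0.8]
opening: 1.003
```

```bash
python3 -c "
from h import *
go(540.4,-307.3,150,-.12)"
```

```text
clk 21.7 F [0.03 1.13 0.77] op 1.003 pos [535.6 -90.1 234.4] rot [-3.141e+00  1.000e-03 -1.190e-01]
shift cm [ 3.06 21.52  8.42] turn [-0.04  0.06  0.06]
```

Emit:
apply_moves:
  targets:
    - [[1,3.06,21.5,0,0,0,0],[1,3.06,21.5,0,0,0,0],[1,3.06,21.5,0,0,0,0],[1,3.06,21.5,0,0,0,0],[1,3.06,21.5,4,0,0,0],[1,3.06,21.5,8.4,0,0,0],[1,3.06,21.5,8.4,0,0,0],[1,3.06,21.5,8.4,0,0,0]]

```text
clock: 22.5
eef_pos: [539.5, -306.4, 149.2]
tcp_rot: [-3.139, 0.004, -0.119]
contact_force: [0.1, -0.2, 0.2]
opening: 1.001
```

Run:
```python
from h import *
b=grab("side");a=grab("top")
z=lambda im,x,y,w,h,s:cv2.resize(im[y:y+h,x:x+w,::-1],None,fx=s,fy=s,interpolation=cv2.INTER_CUBIC)
cv2.imwrite("pics/w.png",np.hstack([z(b["pixels"],290,110,95,100,4),z(a["pixels"],335,170,95,100,4)]))
go(540.4,-307.3,42,-.12)
```

```text
clk 22.6 F [0.02 1.28 0.5 ] op 1.0 pos [ 541.5 -307.1  151.9] rot [-3.142e+00 -1.000e-03 -1.180e-01]
shift cm [-0.11  0.03 10.99] turn [-0.   -0.05  0.1 ]
```

View pics/w.png

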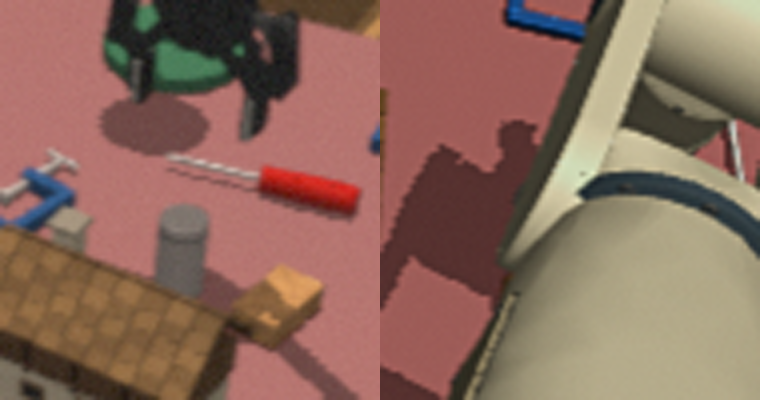

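The fingers at (140,90) and (252,130) straddle the weight (183,250), and the sander is clear. Descend and grip.

Emit:
apply_moves:
  targets:
    - [[1,-0.1,0,4,0,0,0],[1,-0.1,0,8,0,0,0],[1,-0.1,0,10.5,0,0,0],[1,-0.1,0,11,0,0,0],[0.3,-0.1,0,11,0,0,0],[0,-0.1,0,11,0,0,0],[-0.2,-0.1,0,11,0,0,0],[-0.5,-0.1,0,11,0,0,0]]
  newtons: 50

```text
clock: 23.4
eef_pos: [541.5, -307.7, 44.2]
tcp_rot: [3.14, -0.003, -0.118]
contact_force: [-2.3, 0.6, 8.6]
opening: 0.454
```

Emit:
apply_moves:
  targets:
    - [[-1,0,0,0,0,0,0],[-1,0,0,0,0,0,0],[-1,0,0,0,0,0,0]]
  newtons: 60

```text
clock: 23.7
eef_pos: [541.4, -307.7, 44.4]
tcp_rot: [3.14, -0.003, -0.118]
contact_force: [0.1, 0.4, -0.6]
opening: 0.442
```

```bash
python3 -c "
from h import *
go(540.4,-307.3,230,-.12)"
```

```text
clk 23.7 F [ 0.12  0.42 -0.6 ] op 0.442 pos [ 541.4 -307.7   44.4] rot [ 3.14e+00 -3.00e-03 -1.18e-01]
shift cm [ -0.05  -0.   -18.57] turn [ 0.07 -0.18  0.11]
```

Emit:
apply_moves:
  targets:
    - [[-1,0,0,-1,0,-0.2,0],[-1,0,0,-4,0,-0.2,0],[-1,0,0,-8,0,-0.2,0],[-1,0,0,-12,0,-0.2,0],[-1,0,0,-16,0,-0.2,0],[-1,0,0,-20,0,-0.2,0],[-1,0,0,-20,0,-0.2,0],[-1,0,0,-20,0,-0.2,0]]
  newtons: 80

```text
clock: 24.5
eef_pos: [540.7, -307.2, 244.5]
tcp_rot: [3.14, -0.0, -0.118]
contact_force: [0.0, -0.2, -8.4]
opening: 0.441
```

```bash
python3 -c "
from h import *
avg(4)
b=grab('side');cv2.imwrite('pics/lw.png',cv2.resize(b['pixels'][60:200,280:420,::-1],None,fx=4,fy=4,interpolation=cv2.INTER_CUBIC))
go(484.6,54.6,244,-.12)"
```

```text
Fmean [-0.05 -0.03 -7.37] std [0.51 0.18 0.42] pos [ 539.58 -306.6   242.08] std [0.15 0.07 0.43]
clk 24.75 F [-0.37  0.33 -7.72] op 0.441 pos [ 539.8 -306.8  242.1] rot [-3.141  0.004 -0.118]
shift cm [ -9.74 -35.23  -0.14] turn [-0.01  0.22  0.11]
```

View pics/lw.png

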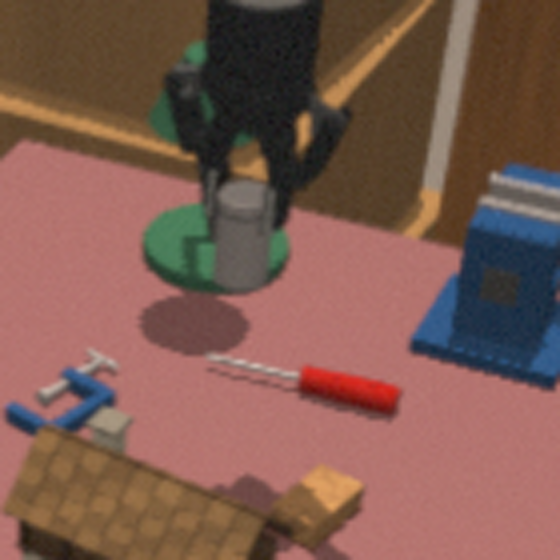

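The weight is lifted upright between the pads, (243,240) in the crop, about 0.6 kg. Carrying it over the house to cross 3.

Emit:
apply_moves:
  targets:
    - [[-1,-1,-3.5,0,0,0.2,0],[-1,-2.2,-8,0,0,0.2,0],[-1,-3.4,-12.5,0,0,0.2,0],[-1,-4.7,-17,0,0,0.2,0],[-1,-6,-21.5,0,0,0.2,0],[-1,-7.2,-26,0,0,0.2,0],[-1,-8.5,-30.5,0,0,0.2,0],[-1,-9.7,-35.2,0,0,0.2,0]]

```text
clock: 25.55
eef_pos: [483.9, 55.7, 241.8]
tcp_rot: [3.141, 0.001, -0.118]
contact_force: [0.9, 0.8, -7.7]
opening: 0.44
```

Emit:
apply_moves:
  targets:
    - [[-1,0,0,0,0,0,0],[-1,0,0,0,0,0,0]]

```text
clock: 25.75
eef_pos: [483.2, 57.0, 241.0]
tcp_rot: [3.141, 0.003, -0.115]
contact_force: [0.8, -1.6, -7.5]
opening: 0.444
```

```bash
python3 -c "
from h import *
go(484.6,54.6,98,-.12)"
```

```text
clk 25.75 F [ 0.76 -1.56 -7.5 ] op 0.444 pos [483.2  57.  241. ] rot [ 3.141e+00  3.000e-03 -1.150e-01]
shift cm [ 0.21  0.21 14.29] turn [0.04 0.17 0.27]
```

Emit:
apply_moves:
  targets:
    - [[-1,0.2,0.2,3,0,0.2,0.2],[-1,0.2,0.2,6,0,0.2,0.2],[-1,0.2,0.2,9,0,0.2,0.2],[-1,0.2,0.2,12,0,0.2,0.2],[-1,0.2,0.2,13.5,0,0.2,0.2],[-1,0.2,0.2,14.3,0,0.2,0.2],[-1,0.2,0.2,14.3,0,0.2,0.2],[-1,0.2,0.2,14.3,0,0.2,0.2]]

```text
clock: 26.55
eef_pos: [485.2, 54.2, 98.5]
tcp_rot: [3.141, -0.001, -0.12]
contact_force: [0.1, 0.4, -7.2]
opening: 0.438
```

Run:
```python
from h import *
b=grab("side");cv2.imwrite("pics/pl.png",cv2.resize(b["pixels"][180:300,230:360,::-1],None,fx=5,fy=5,interpolation=cv2.INTER_CUBIC))
s=r.sense();print("cross",(proj(b,[484.6,54.6,33])-[230,180])*5,"axis bottom now",(proj(b,[*s["eef_pos"][:2],s["eef_pos"][2]-44.4])-[230,180])*5)
avg(4);go(484.6,54.6,79,-.12)
```

```text
cross [[352.10310064 370.30831643]] axis bottom now [[351.90842653 341.93471608]]
Fmean [ 0.07 -0.01 -7.06] std [0.54 0.57 0.53] pos [485.26  54.63  98.87] std [0.14 0.08 0.09]
clk 26.8 F [ 0.23 -0.95 -7.64] op 0.44 pos [485.1  54.7  98.7] rot [ 3.141e+00 -2.000e-03 -1.190e-01]
shift cm [-0.05  0.02  1.97] turn [ 0.02 -0.11  0.07]
```

View pics/pl.png

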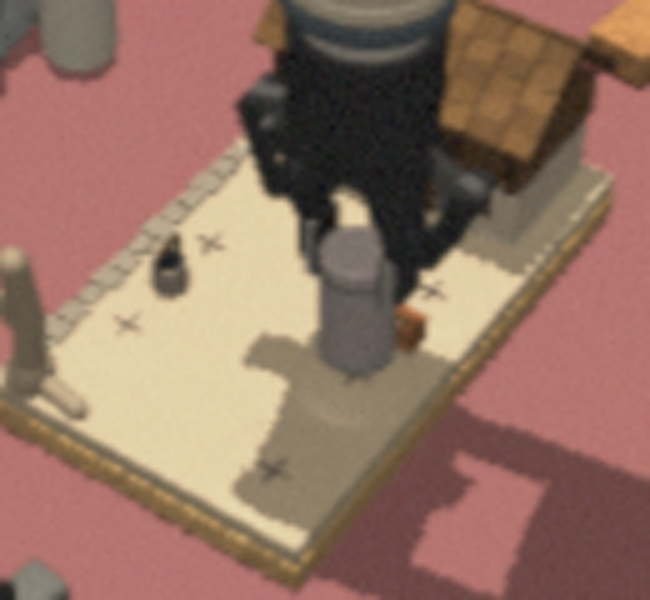

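Cross 3 is at (353,375), and the weight's bottom centre is about (356,353) while ~20 mm above the sheet. That is within ~4 mm, so I'll correct by 2 mm and lower slowly.

Emit:
apply_moves:
  targets:
    - [[-1,0,0.2,0.6,0,-0.1,0],[-1,0,0.2,1.2,0,-0.1,0],[-1,0,0.2,1.6,0,-0.1,0],[-1,0,0.2,1.9,0,-0.1,0],[-1,0,0.2,1.9,0,-0.1,0],[-1,0,0.2,1.9,0,-0.1,0],[-1,0,0.2,1.9,0,-0.1,0]]

```text
clock: 27.5
eef_pos: [485.0, 52.8, 79.8]
tcp_rot: [3.141, -0.0, -0.119]
contact_force: [-0.4, -0.4, -7.3]
opening: 0.44
```

```bash
python3 -c "
from h import *
avg(5);go(485,52.7,78,-.12)"
```

```text
Fmean [ 0.29  0.38 -6.97] std [0.25 0.06 0.19] pos [484.98  52.74  79.88] std [0.02 0.01 0.01]
clk 27.75 F [ 0.34  0.32 -7.13] op 0.441 pos [485.   52.7  79.9] rot [ 3.141e+00 -1.000e-03 -1.190e-01]
shift cm [0.   0.   0.19] turn [ 0.02 -0.03  0.07]
```

Emit:
apply_moves:
  targets:
    - [[-1,0,0,0.1,0,0,0],[-1,0,0,0.2,0,0,0],[-1,0,0,0.2,0,0,0],[-1,0,0,0.2,0,0,0]]

```text
clock: 28.15
eef_pos: [485.1, 52.8, 78.0]
tcp_rot: [3.141, -0.001, -0.119]
contact_force: [-1.2, 0.1, -1.6]
opening: 0.443
```

```bash
python3 -c "
from h import *
avg(3)"
```

```text
Fmean [-1.39  0.66 -1.5 ] std [0.45 0.37 0.58] pos [485.06  52.78  78.02] std [0.02 0.   0.  ]
```

Emit:
apply_moves:
  targets:
    - [[-1,0,0,0.1,0,0,0],[-1,0,0,0.1,0,0,0],[-1,0,0,0.1,0,0,0]]

```text
clock: 28.6
eef_pos: [485.1, 53.0, 77.9]
tcp_rot: [-3.142, -0.001, -0.119]
contact_force: [-5.4, 1.5, 10.7]
opening: 0.44
```

```bash
python3 -c "
from h import *
avg(3)"
```

```text
Fmean [-4.77  1.55 11.08] std [0.52 0.42 0.57] pos [485.11  52.95  77.88] std [0.01 0.01 0.  ]
```

Touchdown came at a sheet height of about 33.6 mm, which independently confirms cross 3 is the lifted one. Easing the pressure, releasing and retreating.

Emit:
apply_moves:
  targets:
    - [[-1,0,0,-0.08,0,0,0],[-1,0,0,-0.08,0,0,0],[-0.1,0,0,-0.08,0,0,0],[0.2,0,0,-0.08,0,0,0],[0.6,0,0,-0.08,0,0,0],[1,0,0,-0.08,0,0,0],[1,0,0,-0.08,0,0,0],[1,0,0,-0.08,0,0,0]]
  newtons: 30

```text
clock: 29.55
eef_pos: [485.3, 53.0, 78.8]
tcp_rot: [-3.141, -0.001, -0.119]
contact_force: [-0.2, -0.4, 0.5]
opening: 0.999
```

Emit:
apply_moves:
  targets:
    - [[1,0,0,-0.2,0,0,0],[1,0,0,-1.5,0,0,0],[1,0,0,-4,0,0,0],[1,0,0,-8,0,0,0],[1,0,0,-12,0,0,0],[1,0,0,-16,0,0,0],[1,0,0,-18,0,0,0],[1,0,0,-18,0,0,0]]

```text
clock: 30.35
eef_pos: [486.9, 53.2, 263.1]
tcp_rot: [-3.14, -0.008, -0.119]
contact_force: [0.0, -0.3, -0.8]
opening: 0.999
```

Run:
```python
from h import *
b=grab("side");cv2.imwrite("pics/end.png",cv2.resize(b["pixels"][180:360,200:360,::-1],None,fx=3.3,fy=3.3,interpolation=cv2.INTER_CUBIC))
for h in(33.5,103.5):print((proj(b,[484.6,54.6,h])-[200,180])*3.3)
print(r.sense()["clock"],r.sense()["opening"],r.sense()["contact_force"])
```

```text
[[331.40384804 243.98375011]]
[[333.71411783 182.750226  ]]
30.4 0.9996907261626881 [ 0.77632087 -0.89194016 -0.82276047]
```

View pics/end.png

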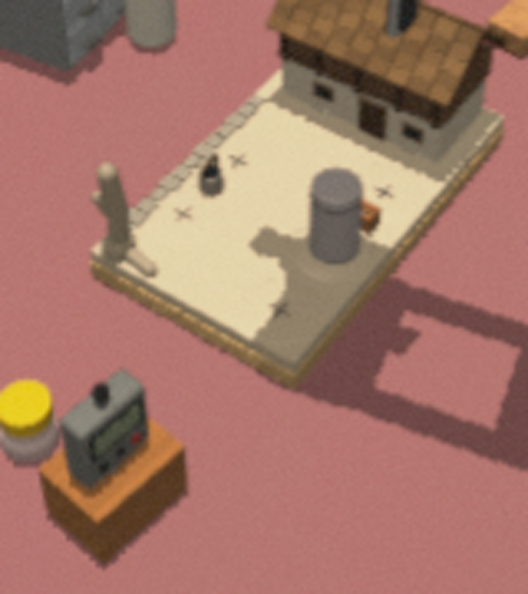

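The weight stands upright on cross 3: its top centre is at (336,187) against an expected (334,183), about 3 mm off. The indicator is home, so I'm handing in.

```bash
python3 -c "
from h import *
print(r.sign_off())"
```

```text
the job is handed in; nothing more can be done
None
```

I touched the indicator down on all five crosses in order, put it back in its rest and set the steel weight on cross 3, the highest. I then handed the job in at about 30 s on the robot's clock; sign-off gives no verdict.

- **Which cross is highest:** the contact forces, measured against the reading in air, were about 1.9, 1.3, 2.2, 1.3 and 1.5 N for crosses 1 to 5. By force alone the lead of cross 3 over cross 1 was small, about 0.36 N with ±0.2 N noise, so on its own it did not show the full 2 mm gap. Two other signs agree on cross 3. It has the clearest raised ring in the pictures, and the weight met the sheet there at about 33.6 mm.
- **Plunger travel:** I had no direct plunger reading. From the forces and heights it went in about 2.5 to 5.5 mm on each touch.
- **Last checks:** in the final picture the weight is upright and about 3 mm from its expected place. The indicator is seated upright in its rest, and the gripper is open and clear of everything. The scenery and the things in view looked untouched; the weight pressed down at about 11 N briefly before I eased off.

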